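# Mount the bench camera on its ball stand and latch it

### The job

First take the black dust cap off the ball of the steel stand and lay it in the shallow steel tray. Then, with its latch lever still raised, lower the small camera's socket gently onto the ball, without dropping it, until the flange sits flat on the stand's round seat, and then press the latch lever fully down. Leave the camera standing latched on the stand and the bottle, tip box and tube rack where they are.

Things in the scene. Friction and masses are not known exactly. Their poses are not given: they have to be found in the camera images.
- ball_center (a point): Centre of the steel ball (24 mm diameter) on the fixed stand. The stand is screwed down: base plate 120 x 110 x 10 mm, a pillar, and a round flat seat, 96 mm in diameter, its top 50 mm above the bench. A 10 mm neck holds the ball over the seat's middle, its centre 19 mm and its top 31 mm above the seat. z is up.
- seat (a point): Centre of the seat's top face, directly below the ball, 50 mm above the bench; z is up.
- cap_center (a point): Centre (half-way up) of the dust cap: a black plastic cup turned upside down, 34 mm outside diameter, 40 mm high, 28 mm bore, 35 mm deep, 30 g. At the start it stands loosely over the ball with its rim on the seat, so it must rise at least 35 mm to clear the ball. z is its axis.
- tray_in (a point): Centre of the inner floor of the fixed open steel tray, 160 (x) x 140 (y) mm outside, walls 3 mm thick and 18 mm high from the bench. It lies to one side of the stand, the camera to the other side; which is left or right varies.
- camera_center (a point): Centre of the camera's white box, 40 mm (x) x 38 mm (y) x 36 mm (z), the part to grasp, across its y faces. The x axis points to the lens (a black tube 28 mm in diameter that stands 20 mm out of the +x face), z is up. This point is 58 mm above the flange's underside, on the socket's axis.
- socket_mouth (a point): Centre of the socket's mouth in the flange's underside; same axes as camera_center. The socket is a round bore of 27 mm diameter, 33 mm deep, open downwards. Seated, this point coincides with seat; the camera may face any way.
- lever_pad (a point): Middle of the upper face of the pad (18 x 22 mm) at the end of the steel latch lever, on the side opposite the lens (-x). Hinge: parallel to y, at x = -24 mm, 28 mm above the flange's underside; pad middle 32 mm, tip 41 mm from it. Fully down the lever is level, pad middle at x = -56 mm, its face 31 mm above the underside; raised it slopes up outward at 31 degrees.
- lever (a joint): Angle of the latch lever: 0 raised (as far as it goes), 0.55 rad fully down. Friction keeps it where it is left; pressing the pad takes about 2 to 6 N. It drives a bolt in under the ball, so it springs back if the socket is only part-way onto the ball.
- bottle: Bystander: amber bottle, 60 mm diameter, 130 mm high; origin at its underside's centre. Leave alone.
- tipbox: Bystander: grey pipette tip box with clear lid, 85 x 120 x 62 mm; origin at its underside's centre. Leave alone.
- rack: Bystander: white tube rack, 70 x 120 x 36 mm; origin at its underside's centre. Leave alone.
- head: The whole loose camera with its coupler, about 0.4 to 0.55 kg; origin at the middle of the flange's underside, axes as camera_center. Under the white box is the aluminium coupler: a dome 40 mm in diameter up to 38 mm above the underside, and a flat round flange 92 mm in diameter, 8 mm thick. At the start it stands on its flange on the bench.
- cap: The whole dust cap; origin at the middle of its open rim, 20 mm below cap_center.
Mind the look-alikes: they are no part of the job. What is shaped like the cap but turquoise is not meant.

How it is judged:
By the outcome, as a careful person would: the job done as asked, in the order asked, and still so for the second after the job is handed in, with the robot touching nothing.
It also fails if it takes over 64 s, if anything falls off the work surface, if the arm or the gripper's body presses on something with over 40 N, if the wrist force passes 120 N, or if a joint passes its speed limit or range.

### The arm

A 6-joint arm with a two-finger parallel gripper is mounted at the origin on the work surface. World frame = base frame: x ahead of the robot, y to its left, z up, the work surface at z = 0. Lengths are in m, angles in rad, forces in N, time in s.
With the tool pointing down it reaches from about 0.375 to 0.825 m from the base axis. Payload 5.5 kg.
Tool frame: the origin (TCP) lies midway between the tips of the shut fingers; the grasp point (between the pads) lies 19 mm behind it; z points along the fingers, y is the line along which they close (so a half turn about z gives the same grasp; the last joint's range is limited). The gripper opens to 85 mm and grips with 20 to 120 N. Pads are 22 mm wide; open, the fingers measure 114 mm over their backs; the gripper's body (76 mm by 85 mm) begins 54 mm behind the grasp point. The pads swing forward as they close: fully open they stand 13 mm farther back than shut.
Start: joints at [-1.267, 0.314, -0.047, 1.21, 0, 1.571], TCP at [0.179, -0.573, 0.231] pointing down, gripper open.
Joint ranges: [-2.67, 2.67], [-0.69, 1.73], [-1.03, 1.25], [-2.08, 2.16], [-1.42, 1.45], [-3.14, 3.14]. Speed limits (rad/s): [2.39, 2.39, 3.01, 3.14, 3.14, 3.14].

### API

Orientations are given as [roll, pitch, yaw] about the fixed x, y, z axes, in that order (R = Rz(yaw) Ry(pitch) Rx(roll)).
In Python, from bench import robot gives the robot as it stands.
- The arm moves only by the tool send_rows, never from a script. Its argument "series" is text: rows parted by semicolons, each of 5 numbers parted by spaces: the shift along the world's x, y, z in cm, then the turn about the world's z in rad, then the opening, from 0 (shut) to 1 (fully open). A call has 1 to 12 rows; each row shifts and turns the commanded pose from where the row before left it; what a row does not reach is not made up. A row lasts 1/10 s, in which the tool goes at most 50 mm and 8.59 degrees, less where a joint would pass 70% of its speed; a pose out of reach is approached as far as the arm can. A call with a gripper value outside its range is refused whole. The fingers move at their own pace and stop on an object; the grip force is fixed at half the most. Time passes only in rows, so rows that do not move let the fingers close. It gives the time, the measured TCP pose, the force, the opening and the grip force at its end, in the units of the state.
- robot.sense(): the state, without advancing time (a new reading comes with each control period).
- robot.get_image(name): name is "scene" or "top"; returns the picture (384x512x3 uint8, red, green, blue); there is no depth.
- robot.camera_info(name): a dict with "mtx" (3x3 intrinsics, pixels), "view" (4x4, takes a point from world to camera coordinates). Camera axes: x right, y down, z forward; pixel columns grow to the right and rows downward; lengths in m; the calibration is good to about 2 mm. A picture is of the moment at which its call begins. camera_info takes no time and is no camera call.
- robot.hand_in(): hands the job in; it is judged then, once.
The state is a dict: "clock": time; "joint_pos": joint angles; "qd": joint speeds; "joint_efforts": joint torques, N m; "eef_pos": TCP position; "ee_rot": TCP orientation; "contact_force": force on the tool from outside, world axes, zero at the start; "moment": the same for the moment, N m; "gripper_width": finger opening in m; "gripper_force": force on a finger pad.
Only numpy, scipy, OpenCV 4.12 (cv2) and the standard library are available. Lean on these libraries where they do the work, as an engineer would, in place of code of your own. Each camera call takes 0.05 s, during which the arm holds its last target. There are 200 camera calls.

## Working session

There is one attempt and no reset: what is moved stays moved. The work goes in short steps, Python scripts to look and compute and a tool call to move; the robot and the scene stay as the last step left them, time stands still between calls to the robot, and variables do not carry over. Pictures are saved under pics/ and viewed, at most 12 in all, crops included, and the job is handed in when it is done.

Besides the shell and the picture viewer there is one more tool, called after ">>>" as name(argument=value, ...) on one line, values as JSON. send_rows: Moves the arm, as the interface text tells. Its arguments: {"type":"object","properties":{"series":{"type":"string"}},"required":["series"]}

```bash
mkdir -p pics; ls; python3 - <<'E'
from bench import robot
import cv2,numpy as np
np.set_printoptions(precision=4,suppress=True)
for n in("scene","top"):
    cv2.imwrite(f"pics/{n}0.png",robot.get_image(n)[:,:,::-1]); i=robot.camera_info(n); print(n,i["mtx"],i["view"])
print(robot.sense())
E
```

```text
pics
scene [[384.6621   0.     259.4614]
 [  0.     384.6621 190.8399]
 [  0.       0.       1.    ]] [[-0.0082  0.9998 -0.0156 -0.0019]
 [ 0.7302 -0.0047 -0.6832 -0.3776]
 [-0.6832 -0.017  -0.7301  1.4627]
 [ 0.      0.      0.      1.    ]]
top [[440.5523   0.     252.1813]
 [  0.     440.5523 194.1549]
 [  0.       0.       1.    ]] [[ 0.001  -1.      0.008   0.0026]
 [-0.9907 -0.0021 -0.1363  0.5937]
 [ 0.1364 -0.0078 -0.9906  1.0491]
 [ 0.      0.      0.      1.    ]]
{'clock': 0.1, 'joint_pos': array([-1.267 ,  0.3142, -0.048 ,  1.2102,  0.    ,  1.5708]), 'qd': array([-0.0012, -0.0029,  0.0008,  0.0018, -0.0019,  0.0005]), 'joint_efforts': array([  0.0003, -54.0766,  34.054 ,   0.0112,  -0.0001,   0.    ]), 'eef_pos': array([ 0.1793, -0.572 ,  0.2305]), 'ee_rot': array([-3.14  , -0.    ,  0.3038]), 'contact_force': array([0.2384, 0.1404, 0.4035]), 'moment': array([-0.0481,  0.0076, -0.0092]), 'gripper_force': 0.0, 'gripper_width': 0.08521544069171537}
```

View pics/scene0.png

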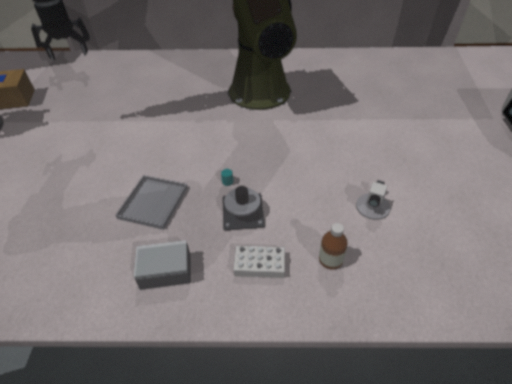

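View pics/top0.png

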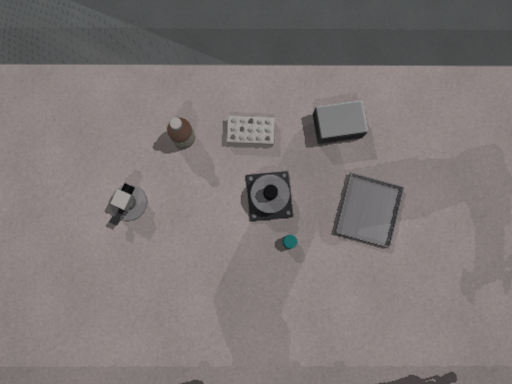

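The top view shows the stand at (270,193), the cap at (271,192), the tray at (369,210), the camera at (122,203) with its lens toward the upper right, and the turquoise decoy at (290,242). The scene view agrees. Next I enlarge the crops.

```bash
cat > h.py <<'E'
import cv2,numpy as np
np.set_printoptions(precision=4,suppress=True)
from bench import robot
def ray(n,p):
    i=robot.camera_info(n);R=i["view"][:3,:3];t=i["view"][:3,3]
    return -R.T@t, R.T@np.linalg.solve(i["mtx"],[p[0],p[1],1.])
def on(n,p,z):
    o,d=ray(n,p); return o+d*(z-o[2])/d[2]
def proj(n,P):
    i=robot.camera_info(n);q=i["mtx"]@(i["view"][:3,:3]@np.asarray(P,float)+i["view"][:3,3]); return q[:2]/q[2]
def crop(im,x,y,w,h,k): return cv2.resize(im[y:y+h,x:x+w],None,fx=k,fy=k,interpolation=cv2.INTER_CUBIC)
E
python3 - <<'E'
from h import *
t=cv2.imread("pics/top0.png");s=cv2.imread("pics/scene0.png")
a=np.hstack([crop(t,92,170,66,60,6),crop(t,238,163,66,60,6)])
b=np.hstack([crop(s,342,165,66,60,6),crop(s,210,165,66,60,6)])
o=np.vstack([a,b]);o=cv2.convertScaleAbs(o,alpha=1.4)[:600]
o=cv2.resize(o,(792,600)) if o.shape[0]>600 else o
print(o.shape);cv2.imwrite("pics/c0.png",o)
E
```

```text
(600, 792, 3)
```

View pics/c0.png

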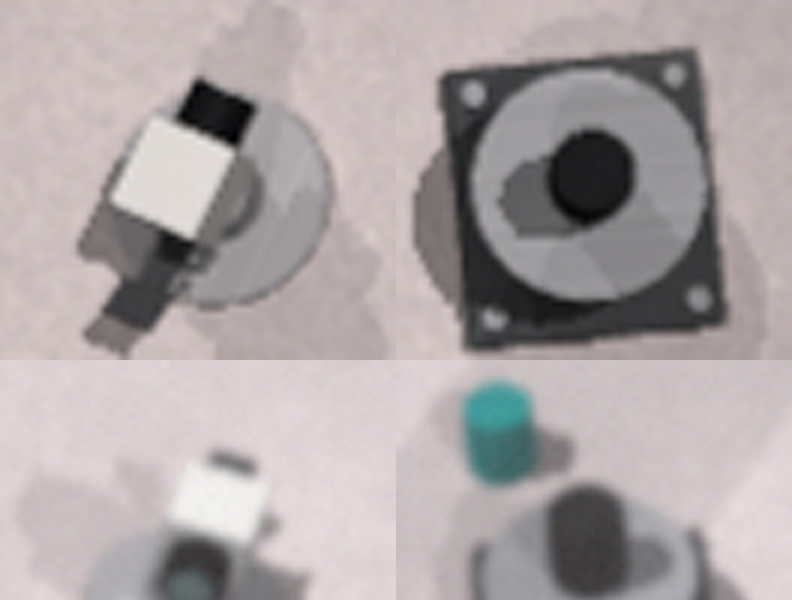

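The crops show the white box top centred at about (121,200), with its edge turned about 25°, the lens up-right and the lever down-left. The seat centre is near (270.3,193.8) and the cap top near (270.6,192.2). Now I measure these with masks.

```bash
python3 - <<'E'
from h import *
t=cv2.imread("pics/top0.png")
def big(m,x,y,w,h):
    k=np.zeros_like(m);k[y:y+h,x:x+w]=m[y:y+h,x:x+w]
    c=max(cv2.findContours(k,0,1)[0],key=cv2.contourArea); return c
def cen(c): M=cv2.moments(c); return M['m10']/M['m00'],M['m01']/M['m00']
g=cv2.cvtColor(t,6)
# box top: bright & low chroma
hsv=cv2.cvtColor(t,40)
c=big(((g>195)).astype('u1')*255 if False else (g>190).astype(np.uint8),100,180,40,40)
r=cv2.minAreaRect(c);print("box",r,cv2.contourArea(c))
P=on("top",r[0],.076);print(P, on("top",cen(c),.076))
bp=cv2.boxPoints(r);W=np.array([on("top",p,.076)[:2] for p in bp]);print("edges",[(np.linalg.norm(e),np.degrees(np.arctan2(e[1],e[0]))) for e in np.diff(W,axis=0)])
# cap
c=big((g<40).astype(np.uint8),258,180,26,24);print("cap",cen(c),cv2.contourArea(c),on("top",cen(c),.090))
# seat
s=((g>85)&(g<175)).astype(np.uint8); c=big(((g>62)&(hsv[...,1]<40)).astype(np.uint8),249,172,43,42)
e=cv2.fitEllipse(cv2.convexHull(c));print("seat",e,on("top",e[0],.05))
# tray corners
c=big((g<75).astype(np.uint8),330,168,80,85);r=cv2.minAreaRect(c);print("tray",r,on("top",r[0],.009))
W=np.array([on("top",p,.018)[:2] for p in cv2.boxPoints(r)]);print(W)
h=cv2.inRange(hsv,(80,80,30),(100,255,255));c=big(h,270,225,40,40);print("turq",on("top",cen(c),.03))
# stereo-ish: white box scene
s=cv2.imread("pics/scene0.png")
print("proj box top centre scene",proj("scene",P),"cap top",proj("scene",on("top",(270.6,192.2),.09)))
E
```

```text
Traceback (most recent call last):
ValueError: max() iterable argument is empty
```

```bash
cat > m.py <<'E'
from h import *
t=cv2.imread("pics/top0.png")
def big(m,x,y,w,h):
    m=m.astype(np.uint8);k=np.zeros_like(m);k[y:y+h,x:x+w]=m[y:y+h,x:x+w]
    return max(cv2.findContours(k,0,1)[0],key=cv2.contourArea)
def cen(c): M=cv2.moments(c); return M['m10']/M['m00'],M['m01']/M['m00']
g=cv2.cvtColor(t,6);hsv=cv2.cvtColor(t,40)
for n,(x,y) in dict(box=(121,200),bench=(100,185),flange=(140,205),seat=(260,185),seatsh=(262,198),plate=(254,215),cap=(270,192),trayw=(345,190),trayf=(370,210)).items(): print(n,t[y,x],hsv[y,x])
c=big((g>150)&(t[...,1].astype(int)-t[...,2]>-6),100,180,40,40)
r=cv2.minAreaRect(c);print("box",r,cv2.contourArea(c))
print(on("top",r[0],.076), on("top",cen(c),.076))
W=np.array([on("top",p,.076)[:2] for p in cv2.boxPoints(r)]);print("edges",[(np.linalg.norm(e),np.degrees(np.arctan2(e[1],e[0]))) for e in np.diff(W,axis=0)])
c=big(g<28,258,180,26,24);print("cap",cen(c),cv2.contourArea(c),on("top",cen(c),.090))
c=big(g>44,249,172,43,42)
e=cv2.fitEllipse(cv2.convexHull(c));print("seat",e,on("top",e[0],.05))
c=big(g<54,330,168,80,85);r=cv2.minAreaRect(c);print("tray",r,on("top",r[0],.018))
W=np.array([on("top",p,.018)[:2] for p in cv2.boxPoints(r)]);print(W)
E
python3 m.py
```

```text
box [153 155 159] [ 10  10 159]
bench [136 137 147] [  3  19 147]
flange [110 108 112] [165   9 112]
seat [115 113 114] [135   4 115]
seatsh [70 68 69] [135   7  70]
plate [87 85 85] [120   6  87]
cap [22 21 22] [150  12  22]
trayw [61 61 64] [ 0 12 64]
trayf [115 113 115] [150   4 115]
box ((120.10000610351562, 198.80001831054688), (13.416406631469727, 14.758048057556152), 26.56505012512207) 179.5
[0.577  0.3186 0.076 ] [0.5772 0.3185 0.076 ]
edges [(np.float64(0.03487073531148187), np.float64(-24.241534602258692)), (np.float64(0.03254800738396293), np.float64(-116.28105735381168)), (np.float64(0.03480882033589374), np.float64(155.53272931549378))]
cap (269.8351783517835, 192.1611316113161) 135.5 [ 0.5918 -0.0378  0.09  ]
seat ((272.3939514160156, 187.8765411376953), (49.23551940917969, 54.57930374145508), 140.60037231445312) [ 0.6081 -0.046   0.05  ]
tray ((342.6500244140625, 235.05001831054688), (9.486833572387695, 0.9486831426620483), 18.434947967529297) [ 0.4942 -0.2227  0.018 ]
[[ 0.4968 -0.2111]
 [ 0.4991 -0.2119]
 [ 0.4916 -0.2343]
 [ 0.4894 -0.2335]]
```

```bash
python3 - <<'E'
from h import *
print("seat",on("top",(238+(590-396)/6-.4,163+185/6-.4),.05))
print("tray floor",on("top",(369,211),.01))
s=cv2.imread("pics/scene0.png")
print("cap top in scene",proj("scene",(.592,-.038,.09)),"box", proj("scene",(.577,.3186,.076)))
# flange centre check
print("flange", proj("top",(.577,.3186,.008)))
# cap from scene: dark blob centroid extents
g=cv2.cvtColor(s,6)[180:215,230:256]; print((g<45).astype(int).sum(0),(g<45).astype(int).sum(1))
E
```

```text
seat [ 0.5943 -0.0399  0.05  ]
tray floor [ 0.5555 -0.293   0.01  ]
cap top in scene [241.5823 188.2801] box [378.0866 187.1486]
flange [127.8507 202.1908]
[ 0  0  0  0  0  0  0  1  3  5  4  5  4 10  6  3  0  0  0  0  0  0  0  0
  0  0] [0 0 0 0 0 0 0 0 0 0 0 0 0 1 1 3 8 4 8 6 5 3 2 0 0 0 0 0 0 0 0 0 0 0 0]
```

>>> send_rows(series="2.9 3.8 0 -0.05 1;2.9 3.8 0 -0.05 1;2.9 3.8 0 -0.05 1;2.9 3.8 0 -0.05 1;2.9 3.8 0 -0.05 1;2.9 3.8 0 -0.05 1;2.9 3.8 0 0 1;2.9 3.8 0 0 1;2.9 3.8 0 0 1;2.9 3.8 0 0 1;2.9 3.8 0 0 1;2.9 3.8 0 0 1")

```text
clock: 1.3
eef_pos: [0.5282, -0.1147, 0.2311]
ee_rot: [3.141, 0.0, 0.004]
contact_force: [-0.3, -0.9, 0.5]
gripper_width: 0.0853
gripper_force: 0.0
```

>>> send_rows(series="2.2 2.6 0 0 1;2.2 2.6 -2 0 1;2.2 2.5 -3 0 1;0 0 -3 0 1;0 0 -3 0 1;0 0 -2.5 0 1;0 0 -2 0 1;0 0 -1.5 0 1;0 0 0 0 1")

```text
clock: 2.2
eef_pos: [0.5911, -0.0393, 0.0586]
ee_rot: [-3.141, 0.005, 0.004]
contact_force: [-0.1, -0.7, -0.2]
gripper_width: 0.0854
gripper_force: 0.0
```

```bash
python3 - <<'E'
from h import *
s=robot.get_image("scene")[:,:,::-1];t=robot.get_image("top")[:,:,::-1]
o=np.hstack([crop(s,195,130,90,110,4),crop(t,230,150,90,110,4)]);o=cv2.convertScaleAbs(o,alpha=1.5)
cv2.imwrite("pics/c1.png",o);print(o.shape,robot.sense()["eef_pos"])
E
```

```text
(440, 720, 3) [ 0.5931 -0.0395  0.0612]
```

View pics/c1.png

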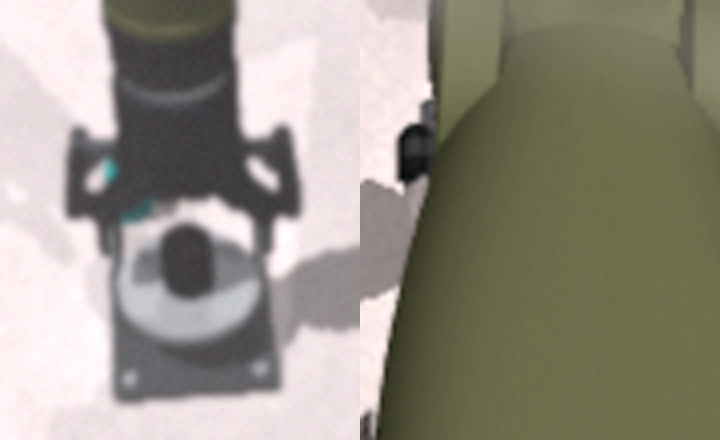

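In the scene crop the cap, at x≈187, sits midway between the fingers (115 and 262). I close the gripper.

>>> send_rows(series="0 0 0 0 0;0 0 0 0 0;0 0 0 0 0;0 0 0 0 0;0 0 0 0 0;0 0 0 0 0;0 0 0 0 0;0 0 0 0 0")

```text
clock: 3.1
eef_pos: [0.5941, -0.0396, 0.0624]
ee_rot: [3.141, -0.001, 0.004]
contact_force: [-1.2, 0.3, 5.4]
gripper_width: 0.0329
gripper_force: 59.3
```

>>> send_rows(series="0 0 1 0 0;0 0 2 0 0;0 0 2.5 0 0;0 0 2.5 0 0;-0.6 -4 0 0 0;-0.6 -4.4 0 0 0;-0.7 -4.5 0 0 0;-0.7 -4.5 0 0 0;-0.7 -4.4 0 0 0;-0.5 -3.5 0 0 0;0 0 0 0 0;0 0 -3 0 0")

```text
clock: 4.3
eef_pos: [0.5582, -0.2952, 0.1154]
ee_rot: [3.138, -0.007, 0.002]
contact_force: [0.9, -0.4, -0.7]
gripper_width: 0.033
gripper_force: 59.6
```

```bash
python3 - <<'E'
from h import *
s=robot.get_image("scene")[:,:,::-1];t=robot.get_image("top")[:,:,::-1]
o=np.hstack([crop(s,100,120,180,130,2.2),crop(t,230,150,180,130,2.2)]);o=cv2.convertScaleAbs(o,alpha=1.5)
cv2.imwrite("pics/c2.png",o);print(o.shape,robot.sense()["eef_pos"])
E
```

```text
(286, 792, 3) [ 0.5531 -0.2912  0.1084]
```

View pics/c2.png

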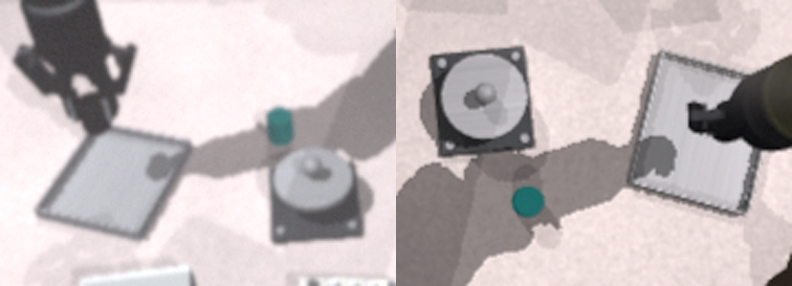

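The cap is held over the tray in both views, and the ball is now bare at top px (271,192). I lower the cap.

>>> send_rows(series="0 0 -3 0 0;0 0 -2.5 0 0;0 0 -1.5 0 0;0 0 -0.8 0 0;0 0 -0.5 0 0;0 0 -0.3 0 0;0 0 -0.2 0 0;0 0 -0.2 0 0;0 0 -0.2 0 0;0 0 0 0 0;0 0 0 0 0")

```text
clock: 5.5
eef_pos: [0.5555, -0.2925, 0.0194]
ee_rot: [3.142, -0.0, 0.004]
contact_force: [-0.3, -0.5, -0.2]
gripper_width: 0.0326
gripper_force: 59.7
```

>>> send_rows(series="0 0 -0.2 0 0;0 0 -0.2 0 0;0 0 -0.1 0 0;0 0 0 0 0")

```text
clock: 5.9
eef_pos: [0.5557, -0.2926, 0.0154]
ee_rot: [3.141, -0.001, 0.004]
contact_force: [-3.0, 1.1, 9.3]
gripper_width: 0.033
gripper_force: 60.6
```

>>> send_rows(series="0 0 0 0 0.7;0 0 0 0 0.7;0 0 0 0 0.7;0 0 0 0 0.7;0 0 0 0 0.7;0 0 2 0 0.7;0 0 3 0 0.7;0 0 4 0 0.7;0 0 4 0 1;0 0 4 0 1;0 3 3 0 1;0 4 2 0 1")

```text
clock: 7.1
eef_pos: [0.5564, -0.2236, 0.2371]
ee_rot: [3.14, -0.003, 0.001]
contact_force: [0.7, 0.6, 0.2]
gripper_width: 0.0857
gripper_force: 0.0
```

>>> send_rows(series="0 4.5 0 0 1;0 4.5 0 0 1;0 4.5 0 -0.05 1;0.3 4.5 0 -0.05 1;0.3 4.5 0 -0.05 1;0.3 4.5 0 -0.05 1;0.3 4.5 0 -0.05 1;0.3 4.5 0 -0.05 1;0.3 4.5 0 -0.05 1;0.3 4.5 0 -0.05 1;0 4.5 0 -0.04 1;0 4.5 0 0 1")

```text
clock: 8.3
eef_pos: [0.5567, 0.0587, 0.2347]
ee_rot: [-2.912, 0.006, -0.029]
contact_force: [0.2, 0.8, -0.6]
gripper_width: 0.0856
gripper_force: 0.0
```

```bash
python3 - <<'E'
from h import *
s=robot.get_image("scene")[:,:,::-1];t=robot.get_image("top")[:,:,::-1]
cv2.imwrite("pics/top3.png",t);cv2.imwrite("pics/scene3.png",s)
o=np.vstack([np.hstack([crop(s,330,155,80,60,4.9),crop(t,238,165,80,60,4.9)]),np.hstack([crop(s,120,170,80,60,4.9),crop(t,330,170,80,60,4.9)])]);o=cv2.convertScaleAbs(o,alpha=1.5)
cv2.imwrite("pics/c3.png",o);print(o.shape,robot.sense()["eef_pos"],robot.sense()["ee_rot"])
E
```

```text
(588, 784, 3) [0.5566 0.0607 0.2346] [-2.912   0.006  -0.0254]
```

View pics/c3.png

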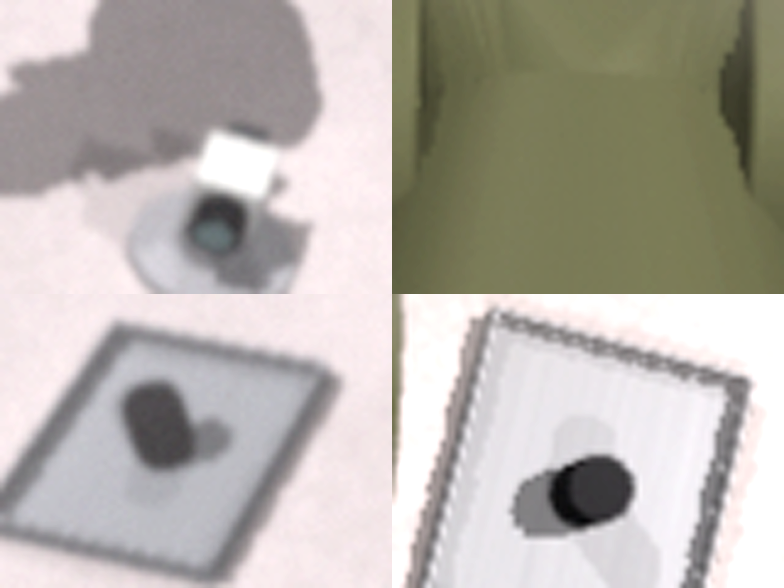

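The cap stands upright well inside the tray. The tool, though, came out tilted (roll −2.91), so I check the joints.

>>> send_rows(series="0 0 0 0 1;0 0 0 0 1")

```text
clock: 8.6
eef_pos: [0.5569, 0.0586, 0.2348]
ee_rot: [-2.914, 0.005, -0.028]
contact_force: [0.6, -0.4, 0.3]
gripper_width: 0.0853
gripper_force: 0.0
```

```bash
python3 -c "
from h import *
print(robot.sense())"
```

```text
{'clock': 8.6, 'joint_pos': array([-0.0287,  0.2357, -0.1615,  1.1792,  0.2273,  3.1406]), 'qd': array([-0.005 , -0.0005,  0.0017,  0.0011, -0.0001,  0.0003]), 'joint_efforts': array([  0.2882, -48.7393,  33.6359,   0.0621,   0.9421,   0.0001]), 'eef_pos': array([0.5569, 0.0586, 0.2348]), 'ee_rot': array([-2.9143,  0.0054, -0.0278]), 'contact_force': array([ 0.6042, -0.4043,  0.2533]), 'moment': array([-0.2021,  0.0289,  0.0579]), 'gripper_force': 0.0, 'gripper_width': 0.08525833511044935}
```

J6 has reached its limit: yaw = J1 − J6 + π. I turn the other way and use the half-turn grasp at yaw ≈ 2.70.

>>> send_rows(series="0 0 0 0.14 1;0 0 0 0.14 1;0 0 0 0.14 1;0 0 0 0.14 1;0 3 0 0.14 1;0 3 0 0.14 1;0 3 0 0.14 1;0 3 0 0.14 1;0 3 0 0.14 1;0 3 0 0.14 1;0 0 0 0.14 1;0 0 0 0 1")

```text
clock: 9.8
eef_pos: [0.5569, 0.2401, 0.2342]
ee_rot: [-2.914, 0.006, 1.515]
contact_force: [0.6, 0.2, 0.5]
gripper_width: 0.0858
gripper_force: 0.0
```

The tilt stays with the tool, so it has to be undone by the mirror-image saturation at J6's lower limit. I rotate there. The grasp at yaw −0.445 + 2π is then close by and leaves margin.

>>> send_rows(series="0 0 0 0.149 1;0 0 0 0.149 1;0 0 0 0.149 1;0 0 0 0.149 1;0 0 0 0.149 1;0 0 0 0.149 1;0 0 0 0.149 1;0 0 0 0.149 1;0 0 0 0.149 1;0 0 0 0.149 1;0 0 0 0.149 1;0 0 0 0.149 1")

```text
clock: 11.0
eef_pos: [0.5572, 0.2376, 0.2348]
ee_rot: [-2.914, 0.006, -2.982]
contact_force: [0.4, 0.3, -0.2]
gripper_width: 0.0854
gripper_force: 0.0
```

>>> send_rows(series="0 0 0 0.149 1;0 0 0 0.149 1;0 0 0 0.149 1;0 0 0 0.149 1;0 0 0 0.149 1;0 0 0 0.149 1;0 0 0 0.149 1;0 0 0 0.149 1;0 0 0 0.149 1;0 0 0 0.149 1;0 0 0 0.149 1;0 0 0 0 1")

```text
clock: 12.2
eef_pos: [0.5572, 0.2367, 0.2351]
ee_rot: [-2.913, 0.006, -1.349]
contact_force: [-0.8, -1.1, 0.2]
gripper_width: 0.0856
gripper_force: 0.0
```

```bash
python3 -c "
from h import *
s=robot.sense();print(s['joint_pos'],s['eef_pos'],s['ee_rot'])"
```

```text
[ 0.4231  0.1331 -0.2938  0.919  -0.0391 -1.3729] [0.5572 0.2367 0.2351] [-2.9135  0.0065 -1.3493]
```

>>> send_rows(series="0 0 0 0.149 1;0 0 0 0.149 1;0 0 0 0.149 1;0 0 0 0.149 1;0 0 0 0.149 1;0 0 0 0.149 1;0 0 0 0.149 1;0 0 0 0.149 1;0 0 0 0.149 1;0 0 0 0.149 1;0 0 0 0.149 1;0 0 0 0.12 1")

```text
clock: 13.4
eef_pos: [0.547, 0.2688, 0.234]
ee_rot: [-2.947, 0.009, 0.344]
contact_force: [0.7, 0.2, 0.5]
gripper_width: 0.0853
gripper_force: 0.0
```

>>> send_rows(series="0 0 0 0.05 1;0 0 0 0.05 1;0 0 0 0 1")

```text
clock: 13.7
eef_pos: [0.5345, 0.2972, 0.2346]
ee_rot: [-2.968, 0.007, 0.411]
contact_force: [-1.0, 0.1, -0.2]
gripper_width: 0.0856
gripper_force: 0.0
```

```bash
python3 -c "
from h import *
s=robot.sense();print(s['joint_pos'],s['eef_pos'],s['ee_rot'])"
```

```text
[ 0.4138  0.3363 -0.0194  1.2212  0.1738 -3.1384] [0.5345 0.2972 0.2346] [-2.9678  0.0067  0.4106]
```

>>> send_rows(series="1 -2 0 0.05 1;1 -2 0 0.05 1;1 -2 0 0.05 1;1 -2 0 0.05 1;0 0 0 0 1")

```text
clock: 14.2
eef_pos: [0.5372, 0.298, 0.2345]
ee_rot: [-3.048, 0.008, 0.455]
contact_force: [-0.3, -0.5, 0.2]
gripper_width: 0.0855
gripper_force: 0.0
```

```bash
python3 -c "
from h import *
s=robot.sense();print(s['joint_pos'],s['eef_pos'],s['ee_rot'])"
```

```text
[ 0.4561  0.3455  0.0011  1.234   0.0935 -3.1405] [0.5372 0.298  0.2345] [-3.0481  0.0077  0.455 ]
```

>>> send_rows(series="1 -2 0 0.05 1;1 -2 0 0.05 1;1 -2 0 0.05 1;1 -2 0 0.05 1;0.5 -1 0 0.025 1;0 0 0 0 1")

```text
clock: 14.8
eef_pos: [0.5351, 0.2974, 0.2343]
ee_rot: [-3.138, 0.01, 0.504]
contact_force: [-0.0, -0.1, -0.6]
gripper_width: 0.0853
gripper_force: 0.0
```

```bash
python3 -c "
from h import *
s=robot.sense();print(s['joint_pos'],s['eef_pos'],s['ee_rot'])"
```

```text
[ 0.5055  0.3441  0.002   1.2382  0.0034 -3.1406] [0.5351 0.2974 0.2343] [-3.1382  0.0095  0.5045]
```

Level again, to within 0.01 rad. Now I move over the camera.

>>> send_rows(series="0.7 0.4 0 -0.14 1;0.7 0.4 0 -0.14 1;0.7 0.4 0 -0.14 1;0.7 0.3 0 -0.14 1;0.7 0.3 -1 -0.14 1;0.7 0.3 -2 -0.14 1;0 0 -3 -0.11 1;0 0 -4 0 1;0 0 -3 0 1;0 0 0 0 1;0 0 0 0 1")

```text
clock: 15.9
eef_pos: [0.5773, 0.3178, 0.1046]
ee_rot: [-3.139, 0.01, -0.447]
contact_force: [0.8, 0.4, 0.1]
gripper_width: 0.0855
gripper_force: 0.0
```

```bash
python3 - <<'E'
from h import *
s=robot.get_image("scene")[:,:,::-1];t=robot.get_image("top")[:,:,::-1]
o=np.hstack([crop(s,330,130,90,110,4.4),crop(t,80,150,90,110,4.4)]);o=cv2.convertScaleAbs(o,alpha=1.5)
cv2.imwrite("pics/c4.png",o);q=robot.sense();print(o.shape,q["eef_pos"],q["ee_rot"],q["joint_pos"])
E
```

```text
(484, 792, 3) [0.5788 0.3187 0.1066] [-3.1352  0.0075 -0.4466] [ 0.4984  0.4947 -0.0708  1.0045  0.0098 -2.1966]
```

View pics/c4.png

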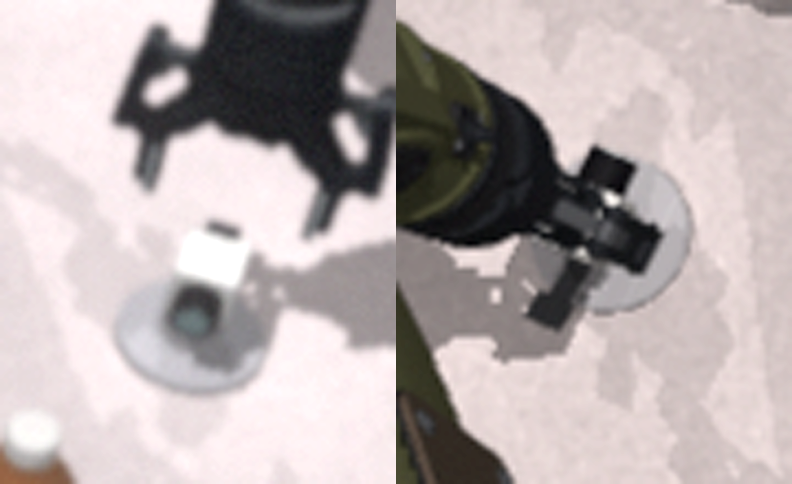

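The fingers straddle the box: scene crop tips at (147,180) and (315,230), box at (213,258). I descend and grip.

>>> send_rows(series="0 0 -2.5 0 1;0 0 -2 0 1;0 0 -1.2 0 1;0 0 -0.5 0 1;0 0 0 0 1;0 0 0 0 0;0 0 0 0 0;0 0 0 0 0;0 0 0 0 0;0 0 0 0 0;0 0 0 0 0;0 0 0 0 0")

```text
clock: 17.2
eef_pos: [0.578, 0.3183, 0.0433]
ee_rot: [-3.137, 0.008, -0.446]
contact_force: [-0.8, 0.2, 6.2]
gripper_width: 0.0374
gripper_force: 61.9
```

>>> send_rows(series="0 0 1 0 0;0 0 2 0 0;0 0 3 0 0;0 0 3 0 0;0 0 2 0 0;0.1 -2 0 0 0;0.2 -3.5 0 0 0;0.2 -4.5 0 0 0;0.2 -4.5 0 0 0;0.2 -4.5 0 0 0;0.2 -4.5 0 0 0;0.2 -4.5 0 0 0")

```text
clock: 18.4
eef_pos: [0.5887, 0.0356, 0.1511]
ee_rot: [-3.139, 0.012, -0.447]
contact_force: [0.7, 0.2, -4.6]
gripper_width: 0.037
gripper_force: 61.0
```

>>> send_rows(series="0.2 -3.5 0 0 0;0 -2.5 0 0 0;0 -1.5 0 0 0;0 -0.2 0 0 0;0 0 0 0 0;0 0 0 0 0;0 0 0 0 0")

```text
clock: 19.1
eef_pos: [0.5923, -0.0377, 0.1522]
ee_rot: [-3.138, 0.01, -0.445]
contact_force: [0.3, -0.1, -5.4]
gripper_width: 0.0372
gripper_force: 61.1
```

```bash
python3 - <<'E'
from h import *
s=robot.get_image("scene")[:,:,::-1];t=robot.get_image("top")[:,:,::-1]
cv2.imwrite("pics/scene5.png",s);cv2.imwrite("pics/top5.png",t)
o=np.hstack([crop(s,195,120,90,110,4.4),crop(t,225,135,90,110,4.4)]);o=cv2.convertScaleAbs(o,alpha=1.5)
cv2.imwrite("pics/c5.png",o);q=robot.sense();print(o.shape,q["eef_pos"],q["ee_rot"],q["joint_pos"],q["contact_force"])
E
```

```text
(484, 792, 3) [ 0.5924 -0.038   0.1523] [-3.1377  0.0096 -0.445 ] [-0.068   0.3493 -0.181   1.048   0.0071 -2.7645] [-1.101   0.8868 -5.588 ]
```

View pics/c5.png

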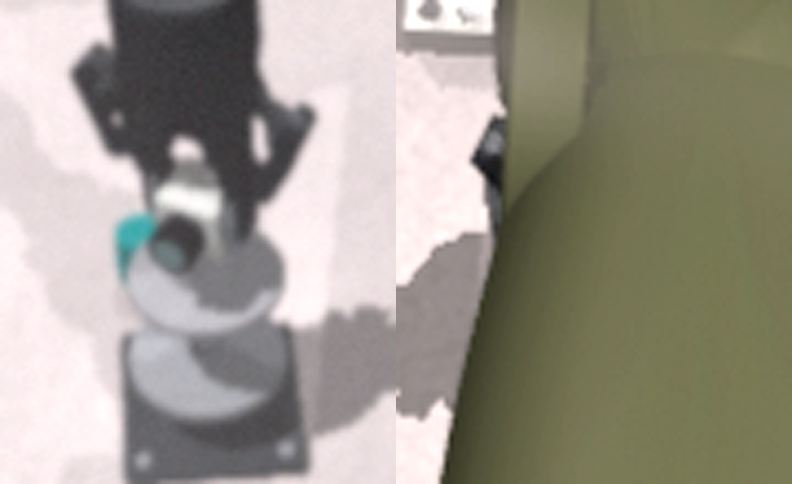

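Scene crop: the camera hangs over the stand, flange spanning x≈125–285 with its lower edge at y≈333, seat spanning x≈127–290 with its front edge at y≈420. I measure the rim edges to sub-pixel precision.

```bash
python3 - <<'E'
from h import *
g=cv2.GaussianBlur(cv2.cvtColor(cv2.imread("pics/scene5.png"),6),(3,3),0).astype(int)
for r in range(174,188,2): print("fl",r,g[r,216:268])
for r in range(196,210,2): print("seat",r,g[r,216:268])
for c in (230,234,238,242,246): print("col",c,g[188:222,c])
E
```

```text
fl 174 [150 150 149 144 133 116 100  94  94  95  97  95  85  72  62  59  57  55
  52  48  44  43  43  44  54  73  93 101  96  85  77  71  66  62  63  70
  79  87  97 112 131 148 158 163 165 166 166 166 166 165 165 164]
fl 176 [150 149 148 145 133 112  93  85  87  95 104 104  93  79  75  76  76  74
  70  63  54  47  45  47  57  73  88  96  95  89  81  77  76  76  77  80
  81  82  83  88  99 117 137 153 162 165 166 166 166 165 165 165]
fl 178 [149 149 148 145 135 115  93  83  90 104 114 116 108  94  84  81  80  80
  79  74  65  55  51  57  69  79  86  90  91  88  84  82  81  80  81  81
  82  82  82  83  84  92 110 134 153 162 164 165 165 165 165 165]
fl 180 [148 148 147 145 138 121 101  94 103 115 121 123 121 116 107  96  87  81
  77  73  67  62  63  71  78  81  82  83  85  84  83  82  81  81  81  82
  82  82  82  82  83  85  96 120 145 160 164 164 164 165 166 165]
fl 182 [146 147 148 148 143 130 113 108 117 127 130 131 131 131 130 124 114 104
  94  86  82  80  79  80  80  82  83  83  84  84  83  83  81  81  82  82
  83  83  82  82  82  84  95 118 145 160 164 165 166 167 168 167]
fl 18
[... 2014 characters left out ...]
14 118 124 130 133 133 130 127 124 122 121 121
 122 122 121 118 112 101  88  76  70  68  68  68  68  69  68  69]
col 234 [136 137 138 138 136 131 122 116 117 122 125 124 123 121 121 120 121 121
 121 121 121 120 119 117 112 100  86  73  67  65  66  67  67  68]
col 238 [126 129 133 134 134 132 126 112  99  91  87  89  94 103 111 117 120 121
 122 122 121 120 119 120 119 112  98  81  66  58  57  60  64  66]
col 242 [ 87  97 112 126 132 132 124 110  94  83  77  74  73  75  77  79  85  95
 106 115 119 120 120 120 119 112  98  80  65  57  54  54  57  61]
col 246 [ 83  87  99 115 126 126 115 101  89  82  80  78  77  77  77  76  77  79
  83  93 105 114 119 119 115 104  88  71  59  53  52  52  54  56]
```

```bash
python3 - <<'E'
from h import *
F=on("scene",(241.1,195.3),.109);print("flange",F-[.046,0,0], "y at centre", on("scene",(241.1,180),.113))
for z in(.05,.045,.042,.04): print("seat",z,on("scene",(241.95,214.6),z)-[.048,0,0])
# seat in top0: edge profile through centre
g=cv2.cvtColor(cv2.imread("pics/top0.png"),6).astype(int)
print(g[178,245:296]);print(g[205,245:296]);print(g[168:222,262]);print(g[168:222,279])
b=cv2.cvtColor(cv2.imread("pics/top0.png"),6)[180:205,258:284]
print(b[12],b[:,13])
E
```

```text
flange [ 0.5879 -0.0366  0.109 ] y at centre [ 0.5847 -0.0384  0.113 ]
seat 0.05 [ 0.5989 -0.0368  0.05  ]
seat 0.045 [ 0.5948 -0.0373  0.045 ]
seat 0.042 [ 0.5923 -0.0375  0.042 ]
seat 0.04 [ 0.5907 -0.0377  0.04  ]
[ 74  46  47  63  98 112 114  99  44  43  44  50  65  85 106 113 113 113
 113 113 113 110 106 106 106 106 106 105 106 106 108 111 110 106 105 103
  88  61  46  46  46  47  50  59  89 120 129 125 127 131 130]
[ 85  84  84  72  28  29  29  28  32  66 103 113 112 112 112 113 113 112
 108 105 106 105 106 106 104  98  95  96  95  96  96  96  97  96  96  96
  97  97  97  95  79  48  41  40  40  41  52  89 117 116 115]
[127 129 129 131 119  81  47  67 102 115 113 113 112 111 112 114 113 113
 114 114 101  65  64  62  58  59  61  64  68  68  69  70  68  67  87 115
 113 112 111 111 109 105  98  65  21  19  20  19  24  35  45  39  74 114]
[126 127 128 111  54  53  53  52  65  93 105 104 105 107 109 107 107 108
 107 107 106 108 107 107 108 108 106 100  98  99 100  97  95  97  97  96
  96  96  96  96  98  97  80  45  40  40  40  41  40  37  72 114 115 115]
[ 67  67  67  67  58  29  15  20  21  20  21  20  21  22  22  21  21  21
  22  51  93 108 108 108 108 107] [103 104 107  99  69  21  21  22  21  21  23  21  22  21  22  21  22  19
   9  18  61  94  97  96  95]
```

```bash
python3 - <<'E'
from h import *
s=cv2.GaussianBlur(cv2.cvtColor(cv2.imread("pics/scene0.png"),6),(3,3),0).astype(int)
t=cv2.cvtColor(cv2.imread("pics/top0.png"),6).astype(int)
print(proj("scene",(.577,.3186,0)),proj("scene",(.577+.046,.3186,0)),proj("top",(.577,.3186,.008)))
for c in (366,370,374,378): print("s col",c,g:=s[200:226,c])
for r in (200,204,208): print("s row",r,s[r,350:396])
print("tray rows in scene unaffected")
for r in (206,210,214): print("t row",r,t[r,104:156])
for c in (122,130,136): print("t col",c,t[180:226,c])
# seat in scene0
for c in (236,242,248): print("seat col",c,s[186:232,c])
# seat in top at z=.05 from chords
print(on("top",(269.7,193.3),.05))
E
```

```text
[372.3246 206.1291] [375.622  219.1196] [127.8507 202.1908]
s col 366 [110 106 103 103 106 111 117 122 127 129 130 131 130 129 126 121 118 124
 134 142 147 148 148 146 145 145]
s col 370 [ 55  61  65  67  69  74  81  88  97 108 119 125 127 128 128 126 122 116
 116 125 136 141 141 141 142 141]
s col 374 [ 58  66  71  73  71  68  66  70  75  81  88  95 104 114 121 124 123 118
 113 116 127 137 142 143 144 144]
s col 378 [ 43  47  51  54  57  62  69  74  77  77  77  77  82  92 107 119 122 118
 114 117 129 138 142 143 144 144]
s row 200 [142 141 140 140 140 138 134 130 127 125 125 124 124 124 123 119 110  95
  78  62  55  55  57  59  58  53  48  43  43  54  73  88  91  89  88  91
  96 102 108 115 122 127 131 137 146 152]
s row 204 [154 152 149 145 140 133 126 124 125 126 127 129 131 130 125 117 106  94
  81  73  69  70  71  71  71  70  65  58  57  65  75  82  85  86  86  86
  85  85  87  90  95 104 121 141 152 155]
s row 208 [154 154 154 154 151 142 131 124 126 132 137 138 138 137 135 132 127 120
 111 104  97  92  86  80  75  74  75  76  77  77  78  80  83  85  86  87
  89  92  96 100 109
[... 1240 characters left out ...]
1 113 113 111 109 110 111 111
 111 105  92 101 123 121 122 123 124 125]
seat col 236 [119 101  80  64  56  55  54  54  54  55  55  57  59  62  67  75  85  96
 105 110 113 113 112 112 113 114 113 105  89  72  60  56  57  59  61  62
  62  62  63  63  64  64  69  88 114 133]
seat col 242 [ 77  58  50  49  48  48  47  47  45  44  44  44  43  44  45  45  46  52
  69  90 105 111 112 111 112 115 117 111  96  78  63  54  51  51  54  58
  61  62  62  63  62  66  80 103 126 138]
seat col 248 [134 124 112 101  95  91  87  82  75  68  64  62  61  61  63  68  77  91
 105 115 119 120 120 121 122 120 112  96  78  63  54  51  51  50  51  53
  57  60  62  62  62  68  86 113 133 141]
[ 0.5947 -0.0394  0.05  ]
```

Both the camera and the seat were measured in the same top picture, so the shift between them gives a target TCP of (0.5955,−0.0395). I correct by +3 and −1.5 mm and start lowering.

>>> send_rows(series="0.3 -0.15 0 0 0;0 0 -0.5 0 0;0 0 -1 0 0;0 0 -0.8 0 0;0 0 -0.3 0 0;0 0 -0.2 0 0;0 0 0 0 0;0 0 0 0 0")

```text
clock: 20.0
eef_pos: [0.5956, -0.0405, 0.1245]
ee_rot: [-3.138, 0.009, -0.447]
contact_force: [-0.3, 0.1, -4.9]
gripper_width: 0.0373
gripper_force: 61.2
```

>>> send_rows(series="0 0 -0.2 0 0;0 0 -0.2 0 0;0 0 -0.1 0 0;0 0 0 0 0")

```text
clock: 20.4
eef_pos: [0.5952, -0.0405, 0.1191]
ee_rot: [-3.138, 0.01, -0.447]
contact_force: [0.2, -0.8, -5.3]
gripper_width: 0.0372
gripper_force: 61.2
```

>>> send_rows(series="0 0 -0.2 0 0;0 0 -0.1 0 0;0 0 0 0 0")

```text
clock: 20.7
eef_pos: [0.5952, -0.0405, 0.1161]
ee_rot: [-3.138, 0.01, -0.446]
contact_force: [-0.6, -0.7, -5.5]
gripper_width: 0.0376
gripper_force: 61.2
```

>>> send_rows(series="0 0 -0.2 0 0;0 0 -0.1 0 0;0 0 0 0 0")

```text
clock: 21.0
eef_pos: [0.5952, -0.0404, 0.1131]
ee_rot: [-3.138, 0.01, -0.446]
contact_force: [-0.2, 0.1, -5.4]
gripper_width: 0.0374
gripper_force: 61.2
```

>>> send_rows(series="0 0 -0.2 0 0;0 0 0 0 0;0 0 0 0 0")

```text
clock: 21.3
eef_pos: [0.5954, -0.0405, 0.1112]
ee_rot: [-3.138, 0.01, -0.447]
contact_force: [-0.2, 0.6, -4.4]
gripper_width: 0.0372
gripper_force: 61.2
```

The mouth is past the ball's equator with no side force. I go on down to the seat.

>>> send_rows(series="0 0 -0.3 0 0;0 0 -0.4 0 0;0 0 -0.4 0 0;0 0 -0.2 0 0;0 0 -0.1 0 0;0 0 0 0 0;0 0 0 0 0")

```text
clock: 22.0
eef_pos: [0.5955, -0.0405, 0.0973]
ee_rot: [-3.138, 0.009, -0.446]
contact_force: [-0.1, 0.2, -4.5]
gripper_width: 0.0376
gripper_force: 61.2
```

>>> send_rows(series="0 0 -0.1 0 0;0 0 -0.1 0 0;0 0 0 0 0;0 0 0 0 0")

```text
clock: 22.4
eef_pos: [0.5954, -0.0405, 0.0953]
ee_rot: [-3.138, 0.009, -0.447]
contact_force: [-0.7, 0.6, -5.0]
gripper_width: 0.0371
gripper_force: 61.2
```

>>> send_rows(series="0 0 -0.1 0 0;0 0 0 0 0;0 0 0 0 0")

```text
clock: 22.7
eef_pos: [0.5953, -0.0405, 0.0942]
ee_rot: [-3.138, 0.01, -0.446]
contact_force: [0.7, -1.0, -5.1]
gripper_width: 0.0377
gripper_force: 61.2
```

>>> send_rows(series="0 0 -0.1 0 0;0 0 0 0 0;0 0 0 0 0")

```text
clock: 23.0
eef_pos: [0.5955, -0.0405, 0.0934]
ee_rot: [-3.138, 0.009, -0.446]
contact_force: [0.4, 0.0, -4.9]
gripper_width: 0.0372
gripper_force: 61.2
```

>>> send_rows(series="0 0 -0.1 0 0;0 0 0 0 0;0 0 0 0 0")

```text
clock: 23.3
eef_pos: [0.5955, -0.0404, 0.0933]
ee_rot: [-3.138, 0.009, -0.446]
contact_force: [-3.8, 1.3, 6.1]
gripper_width: 0.0374
gripper_force: 62.3
```

The force turns upward: seated. I release, rise, shut the fingers and go over the pad.

>>> send_rows(series="0 0 0 0 1;0 0 0 0 1;0 0 0 0 1;0 0 0 0 1;0 0 0 0 1;0 0 0 0 1;0 0 1.5 0 1;0 0 2.5 0 1;0 0 2.5 0 1;0 0 1 0 1;0 0 0 0 0;-1 0.5 0 0 0")

```text
clock: 24.5
eef_pos: [0.5856, -0.0357, 0.1664]
ee_rot: [-3.138, 0.009, -0.447]
contact_force: [0.1, -0.1, -0.6]
gripper_width: 0.0591
gripper_force: 0.0
```

>>> send_rows(series="-1 0.5 0 0 0;-1 0.5 0 0 0;-1 0.5 0 0 0;-1 0.4 0 0 0;0 0 0 0 0;0 0 0 0 0;0 0 0 0 0;0 0 0 0 0")

```text
clock: 25.3
eef_pos: [0.5458, -0.0166, 0.1674]
ee_rot: [-3.138, 0.009, -0.447]
contact_force: [-0.5, -0.8, 0.1]
gripper_width: 0.0001
gripper_force: 0.0
```

```bash
python3 - <<'E'
from h import *
s=robot.get_image("scene")[:,:,::-1];t=robot.get_image("top")[:,:,::-1]
o=np.hstack([crop(s,195,120,90,110,4.4),crop(t,225,135,90,110,4.4)]);o=cv2.convertScaleAbs(o,alpha=1.5)
cv2.imwrite("pics/c6.png",o);q=robot.sense();print(q["eef_pos"],q["ee_rot"])
E
```

```text
[ 0.5457 -0.0166  0.1672] [-3.1379  0.0093 -0.4468]
```

View pics/c6.png

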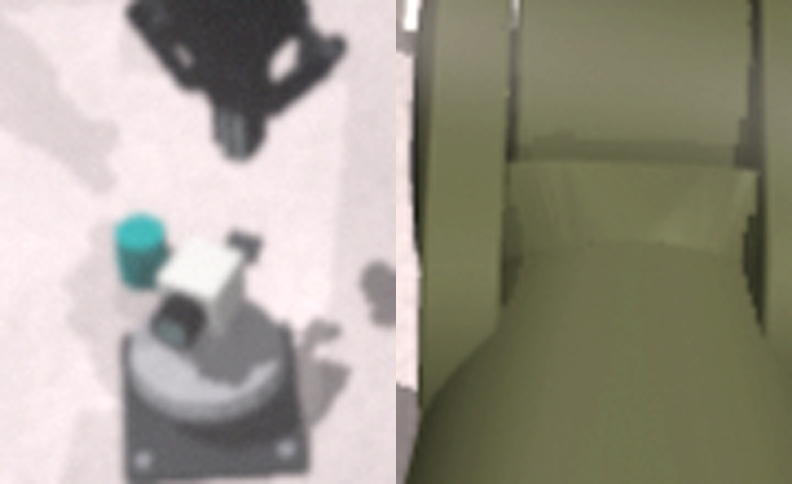

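The camera sits on the seat, the raised pad shows at (245,243), and the fingertips are straight above it at (238,155). I press it down.

>>> send_rows(series="0 0 -2 0 0;0 0 -2 0 0;0 0 -1.5 0 0;0 0 -0.7 0 0;0 0 -0.3 0 0;0 0 -0.3 0 0;0 0 -0.3 0 0;0 0 -0.3 0 0;0 0 0 0 0")

```text
clock: 26.3
eef_pos: [0.5454, -0.0163, 0.0934]
ee_rot: [-3.138, 0.009, -0.446]
contact_force: [0.0, 0.1, -0.2]
gripper_width: 0.0004
gripper_force: 0.3
```

>>> send_rows(series="0 0 -0.3 0 0;0 0 -0.3 0 0;0 0 -0.2 0 0;0 0 -0.1 0 0;0 0 0 0 0;0 0 0 0 0")

```text
clock: 26.9
eef_pos: [0.5455, -0.0166, 0.0842]
ee_rot: [-3.138, 0.009, -0.447]
contact_force: [0.2, 0.2, 0.3]
gripper_width: -0.0001
gripper_force: 0.0
```

```bash
python3 - <<'E'
from h import *
s=robot.get_image("scene")[:,:,::-1];t=robot.get_image("top")[:,:,::-1]
o=crop(s,205,130,80,80,7);o=cv2.convertScaleAbs(o,alpha=1.6)
cv2.imwrite("pics/c7.png",o)
E
```

```text
(no output)
```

View pics/c7.png

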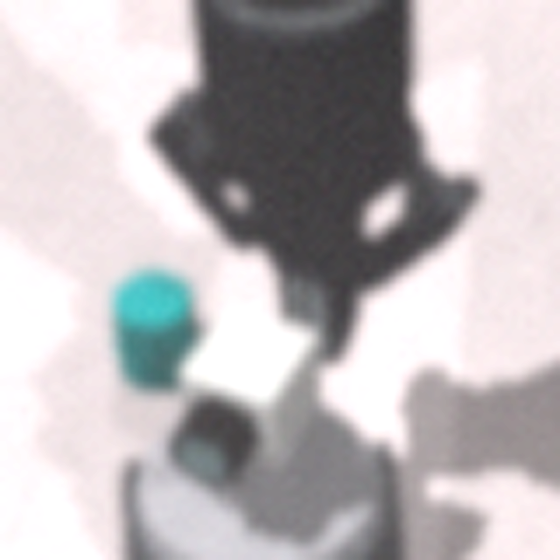

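The fingers are behind the box over the pad at (325,340), and the pad no longer stands out. The lever probably follows with low force, so I carry on until it meets a firm stop.

>>> send_rows(series="0 0 -0.1 0 0;0 0 -0.1 0 0")

```text
clock: 27.2
eef_pos: [0.5454, -0.0165, 0.0824]
ee_rot: [-3.138, 0.009, -0.447]
contact_force: [-1.0, 0.2, 2.1]
gripper_width: 0.0004
gripper_force: 0.9
```

>>> send_rows(series="0 0 -0.1 0 0;0 0 -0.1 0 0")

```text
clock: 27.4
eef_pos: [0.5453, -0.0164, 0.0808]
ee_rot: [-3.138, 0.01, -0.447]
contact_force: [-4.9, 0.7, 14.2]
gripper_width: 0.0001
gripper_force: 7.0
```

>>> send_rows(series="0 0 -0.1 0 0;0 0 0 0 0")

```text
clock: 27.6
eef_pos: [0.5453, -0.0164, 0.0807]
ee_rot: [-3.138, 0.009, -0.446]
contact_force: [-4.6, 0.8, 15.2]
gripper_width: -0.0002
gripper_force: 7.2
```

It meets a hard stop at 81 mm, exactly the fully-down height. I retreat and check.

>>> send_rows(series="0 0 0.5 0 0;0 0 2 0 0;0 0 3 0 0;0 0 3 0 0;0 0 4 0 0;-3 3 2 0 0;-3 4 0 0 0;-2 4.5 0 0 0;0 4.5 0 0 0;0 4.5 0 0 0;0 4.5 0 0 0;0 0 0 0 0")

```text
clock: 28.8
eef_pos: [0.4653, 0.2383, 0.2241]
ee_rot: [-3.136, 0.01, -0.441]
contact_force: [0.2, -0.1, 0.7]
gripper_width: -0.0003
gripper_force: 0.0
```

```bash
python3 - <<'E'
from h import *
s=robot.get_image("scene")[:,:,::-1];t=robot.get_image("top")[:,:,::-1]
o=np.hstack([crop(s,215,150,60,90,6.5),crop(t,235,155,60,90,6.5)]);o=cv2.convertScaleAbs(o,alpha=1.5)
cv2.imwrite("pics/c8.png",o);print(o.shape,robot.sense()["eef_pos"])
E
```

```text
(585, 780, 3) [0.4651 0.2342 0.2239]
```

View pics/c8.png

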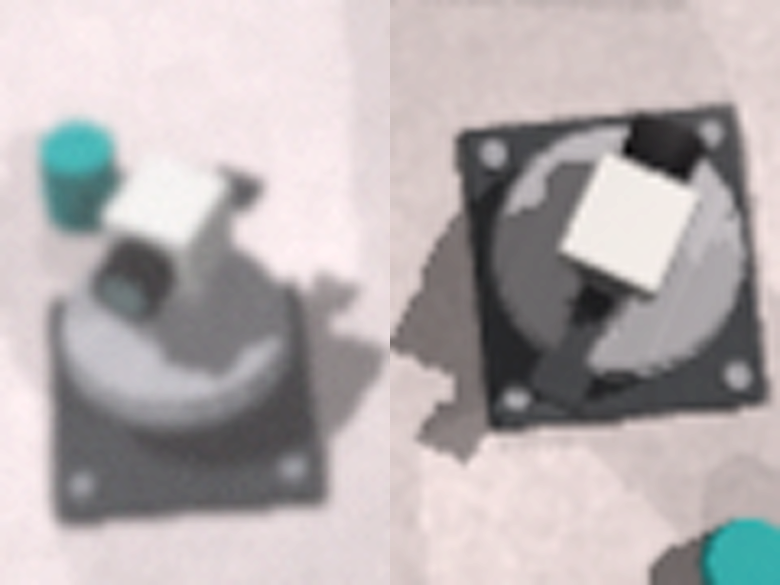

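The camera is concentric on the seat, and its lever pad has dropped about 3.3 px in the scene view (now at px 252,178.5), against 3.1 px expected for fully down. I hand in.

```bash
python3 -c "
from bench import robot
print(robot.hand_in())"
```

```text
the job is handed in; nothing more can be done
None
```

The job is handed in at about 29 s of the 64 s: the dust cap is standing in the tray, the camera is seated on the ball, and the latch lever is pressed down to its stop; the hand-in gave no verdict back.

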